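Lock the loaded drilling fixture

ROBOT

A 6-joint arm with a two-finger parallel gripper is mounted at the origin on the work surface. World frame = base frame: x ahead of the robot, y to its left, z up, the work surface at z = 0. Lengths are in m, angles in rad, forces in N, time in s.
With the tool pointing down it reaches from about 0.225 to 0.875 m from the base axis. Payload 3.4 kg.
Tool frame: the origin (TCP) lies at the very end of the fingers, on their centre line; the grasp point (between the pads) lies 19 mm behind it (manip.pinch_z is the distance from the TCP to the grasp point, in m); z points along the fingers, y is the line along which they close (so a half turn about z gives the same grasp; the last joint's range is limited). The gripper opens to 85 mm and grips with 20 to 120 N. Pads are 22 mm wide; open, the fingers measure 114 mm over their backs; the gripper's body (76 mm by 85 mm) begins 54 mm behind the grasp point. The pads swing forward as they close: fully open they stand 13 mm farther back than shut.
Start: joints at [1.159, 0.276, 1.505, -0, 1.361, -0.121], TCP at [0.165, 0.551, 0.231] pointing down, gripper open.
Joint ranges: [-2.89, 2.89], [-0.75, 2.08], [0.22, 2.7], [-1.18, 4.32], [0.11, 2.71], [-2.7, 2.7]. Speed limits (rad/s): [2.57, 2.57, 3.14, 3.14, 3.14, 3.14].

INTERFACE

Orientations are given as a unit quaternion [w, x, y, z].
In Python, from rig import manip gives the robot as it stands. The module is installed in compiled form; this text tells all that it offers.
- The arm moves only by the shell command python3 -m jog 'ROWS' [FORCE]. ROWS is JSON, a list of rows, each an object of numbers: "dx", "dy", "dz": the shift along the tool's x, y, z each as a share of 25 cm, from -1 to 1; "ax", "ay", "az": the turn, a rotation vector about the tool's x, y, z each as a share of 90 degrees, from -1 to 1; "grip": the opening, from -1 (shut) to 1 (fully open), so that 0 is half open. A call has 1 to 5 rows; each row is the pose to reach, as a shift and turn from the pose commanded when the call began, along the tool's axes at that moment; what a row does not reach only later rows make up. A row lasts 1/12 s, in which the tool goes at most 41.7 mm and 7.16 degrees, less where a joint would pass 70% of its speed; a pose out of reach is approached as far as the arm can. A call with a number of a shift or a turn outside -1 to 1 is refused whole. A call with a gripper value outside its range is refused whole. The fingers move at their own pace and stop on an object; FORCE is the grip in N (left out, the last holds). Time passes only in rows, so rows that repeat a pose let the fingers close. It gives the time, the measured TCP pose, the force, the opening and the grip force at its end, in the units of the state.
- manip.get_state(): the state, without advancing time (a new reading comes with each control period).
- manip.get_image(name): name is "side" or "top" or "wrist"; returns a dict with "img" (384x512x3 uint8, red, green, blue), "mtx" (3x3 intrinsics, pixels), "world_to_cam" (4x4, takes a point from world to camera coordinates); the wrist camera has in their place "T_tool_cam" (4x4, takes a point from camera to tool coordinates, whose origin is the TCP and whose axes are the flange's). Camera axes: x right, y down, z forward; pixel columns grow to the right and rows downward; lengths in m; the calibration is good to about 2 mm. A picture is of the moment at which its call begins: read the wrist's pose just before it. There is no depth.
- manip.sign_off(): hands the job in; it is judged then, once.
The state is a dict: "clock": time; "qpos": joint angles; "qd": joint speeds; "effort": joint torques, N m; "position": TCP position; "ee_rot": TCP orientation; "contact_force": force on the tool from outside, world axes, zero at the start; "moment": the same for the moment, N m; "width": finger opening in m; "gripper_force": force on a finger pad.
Only numpy, scipy, OpenCV 4.12 (cv2) and the standard library are available. Lean on these libraries where they do the work, as an engineer would, in place of code of your own. Each camera call takes 0.05 s, during which the arm holds its last target. There are 200 camera calls.

TASK

Two identical drilling fixtures stand on the bench; one has a white milled block sitting in its nest, the other is empty. Slide the black grip of the loaded fixture towards its block until it is fully home against its end stop, so that the locating pin locks the block, then let go. Leave the block sitting in its nest and leave the empty fixture's slide where it is.

Things in the scene. Friction and masses are not known exactly. Their poses are not given: they have to be found in the camera images.
- loaded_slide (a joint): position of the locating-pin slide of the fixture that holds the block, in m: 0 fully back, 0.070 fully home against the end stop. It starts between 0 and 0.020. A plain straight slide with about 4 N of friction; it stays where it is left, no spring or detent.
- loaded_grip (a point): Point in the loaded fixture's black grip, on its centre line, 19 mm below its top. Upright bar 34 mm along the slide, 22 wide, 45 tall, from 50 to 95 mm above the bench, both sides free; foot on a steel carriage 50 x 44 mm. x axis level, along the slide towards the block (homeward), away from the robot within 0.45 rad; y across; z up. Home, its front face is 28 mm short of the block.
- block: White plastic block in the loaded fixture's nest, loose, about 0.28 kg, 60 mm along the slide (its x), 80 across, 50 tall; origin at the centre of its underside, 15 mm above the bench. A 22 mm bore along x takes the slide's 12 mm pin; a pin guide 58 mm high stands before it. Similar spare blocks lie about outside the fixtures.
- empty_grip (a point): The same point in the grip of the other, identical fixture, whose nest is empty; same axes and sizes; to be left alone. Fixtures are aluminium plates 240 x 120 x 15 mm fixed to the bench, left and right of each other; which is which changes.

How it is judged:
By the outcome, as a careful person would: the job done as asked, in the order asked, and still so for the second after the job is handed in, with the robot touching nothing.
It also fails if it takes over 29 s, if anything falls off the work surface, if the arm or the gripper's body presses on something with over 40 N, if the wrist force passes 120 N, or if a joint passes its speed limit or range.

## Working session

There is one attempt and no reset: what is moved stays moved. The work goes in short steps, Python scripts to look and compute and a shell command to move; the robot and the scene stay as the last step left them, time stands still between calls to the robot, and variables do not carry over. Pictures are saved under pics/ and viewed, at most 10 in all, crops included, and the job is handed in when it is done.

```bash
mkdir -p pics; python3 - <<'E'
from rig import manip
import cv2,numpy as np
s=manip.get_state();print(s['clock'],s['position'],s['ee_rot'],s['width'])
for n in('top','side'):
    d=manip.get_image(n);cv2.imwrite(f'pics/{n}0.png',d['img'][:,:,::-1]);np.savez(f'{n}0.npz',**d)
    print(n,d['mtx'].tolist(),np.round(d['world_to_cam'],3).tolist())
E
```

```text
0.0 [0.1646474  0.55036223 0.2304144 ] [-2.51341843e-04  1.44884334e-01  9.89448160e-01 -8.97816370e-04] 0.08525423179845076
top [[455.46493981891865, 0.0, 248.71253750988114], [0.0, 455.46493981891865, 191.50708511998542], [0.0, 0.0, 1.0]] [[-0.003, -1.0, -0.02, -0.002], [-0.994, 0.005, -0.112, 0.572], [0.113, 0.02, -0.993, 0.991], [0.0, 0.0, 0.0, 1.0]]
side [[438.46248804823506, 0.0, 261.0290590330722], [0.0, 438.46248804823506, 187.5591707071142], [0.0, 0.0, 1.0]] [[-0.949, -0.315, 0.022, 0.555], [-0.172, 0.456, -0.873, 0.176], [0.265, -0.832, -0.487, 0.87], [0.0, 0.0, 0.0, 1.0]]
```

View pics/top0.png

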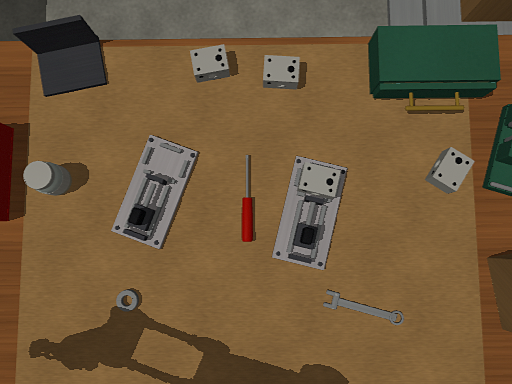

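View pics/side0.png

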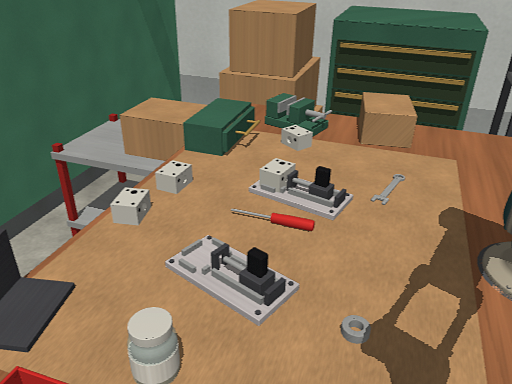

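The loaded fixture is the right one in the top view: plate at about (275–347, 157–268), grip at (308,236). The empty one is on the left, with its grip at (141,216). Next I measure the loaded one.

```bash
cat > h.py <<'E'
import numpy as np,cv2
def ray(d,uv,z):
    T=d['world_to_cam'];R=T[:3,:3];c=-R.T@T[:3,3]
    v=R.T@np.linalg.solve(d['mtx'],[uv[0],uv[1],1]);return c+v*(z-c[2])/v[2]
def proj(d,p):
    T=d['world_to_cam'];q=d['mtx']@(T[:3,:3]@p+T[:3,3]);return q[:2]/q[2]
E
python3 - <<'E'
from h import *
d=dict(np.load('top0.npz'));im=d['img']
x0,y0,x1,y1=262,145,360,280
c=im[y0:y1,x0:x1]
cv2.imwrite('pics/crop1.png',cv2.resize(c,None,fx=4,fy=4,interpolation=cv2.INTER_CUBIC)[:,:,::-1])
hsv=cv2.cvtColor(c,cv2.COLOR_RGB2HSV)
m=((hsv[...,1]<50)&(hsv[...,2]>110)).astype(np.uint8)
cs=cv2.findContours(m,0,2)[0];k=max(cs,key=cv2.contourArea)
b=cv2.boxPoints(cv2.minAreaRect(k))+[x0,y0];P=np.array([ray(d,q,.015) for q in b])
print(b.round(1).tolist());print(P.round(4).tolist(),[np.linalg.norm(P[i]-P[i-1]).round(4) for i in range(4)])
E=P-np.roll(P,1,0);print([np.arctan2(e[1],e[0]).round(3) for e in E],P.mean(0))
# grip dark
m=(c.max(2)<38).astype(np.uint8);n,l,st,ce=cv2.connectedComponentsWithStats(m)
for i in range(1,n):
    if st[i,4]>15: print(st[i],ce[i]+[x0,y0],ray(d,ce[i]+[x0,y0],.095))
E
```

```text
[[271.3, 257.3], [295.8, 155.3], [347.4, 167.7], [322.9, 269.7]]
[[0.4247, -0.0546, 0.015], [0.657, -0.1129, 0.015], [0.6274, -0.2303, 0.015], [0.397, -0.1695, 0.015]] [np.float64(0.1182), np.float64(0.2395), np.float64(0.1211), np.float64(0.2383)]
[np.float64(1.334), np.float64(-0.246), np.float64(-1.818), np.float64(2.884)] [ 0.52654926 -0.14183331  0.015     ]
[65 33  6  7 33] [329.51515152 181.39393939] [ 0.58521528 -0.17619506  0.095     ]
[ 38  81  18  19 259] [308.25482625 234.7953668 ] [ 0.47338664 -0.12952756  0.095     ]
```

View pics/crop1.png

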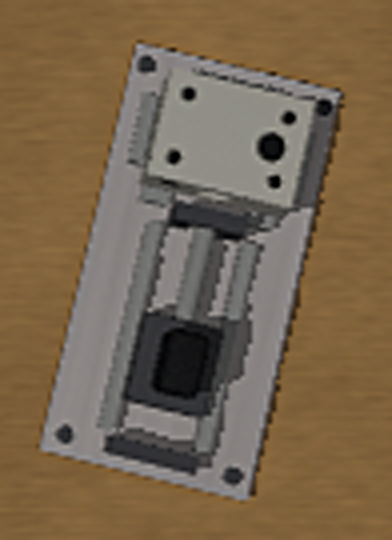

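Plate: yaw ≈ −0.252, centre (0.527, −0.142). The grip top is at about (0.473, −0.130), on the centre line. I'll move above it and check with the wrist camera.

```bash
cat > go.py <<'E'
import sys
from h import *
from rig import manip
from scipy.spatial.transform import Rotation as Ro
def go(x,y,z,yaw):
    s=manip.get_state();R=Ro.from_quat(s['ee_rot'],scalar_first=True)
    t=Ro.from_matrix(np.c_[[-np.cos(yaw),-np.sin(yaw),0],[-np.sin(yaw),np.cos(yaw),0],[0,0,-1]])
    print('t',s['clock'],'pos',s['position'].round(4) if hasattr(s['position'],'round') else s['position'],'d/0.25',(R.inv().apply(np.array([x,y,z])-s['position'])/.25).round(3),'a/90',((R.inv()*t).as_rotvec()/(np.pi/2)).round(3))
if __name__=='__main__': go(*map(float,sys.argv[1:5]))
E
python3 go.py 0.473 -0.1295 0.21 -0.252
```

```text
t 0.1 pos [0.1647 0.5504 0.2305] d/0.25 [-1.961 -2.252  0.085] a/90 [-0.001 -0.    -0.025]
```

```bash
python3 -m jog '[{"dx":-0.6,"dy":-0.7,"az":-0.025,"grip":1},{"dx":-0.6,"dy":-0.7,"az":-0.025,"grip":1},{"dx":-0.6,"dy":-0.7,"az":-0.025,"grip":1},{"dx":-0.6,"dy":-0.7,"az":-0.025,"grip":1},{"dx":-0.6,"dy":-0.7,"az":-0.025,"grip":1}]'
python3 -m jog '[{"dx":-0.6,"dy":-0.7,"grip":1},{"dx":-0.6,"dy":-0.7,"grip":1},{"dx":-0.6,"dy":-0.7,"grip":1},{"dx":-0.6,"dy":-0.7,"grip":1},{"dx":-0.6,"dy":-0.7,"grip":1}]'
python3 go.py 0.473 -0.1295 0.21 -0.252
```

```text
t 0.1 pos [0.1647 0.5504 0.2305] d/0.25 [-1.961 -2.252  0.085] a/90 [-0.001 -0.    -0.025]schema error: expected keys dx, dy, dz, ax, ay, az, grip
schema error: expected keys dx, dy, dz, ax, ay, az, grip
```

All seven keys are needed.

```bash
python3 -m jog '[{"dx":-0.6,"dy":-0.7,"dz":0,"ax":0,"ay":0,"az":-0.025,"grip":1},{"dx":-0.6,"dy":-0.7,"dz":0,"ax":0,"ay":0,"az":-0.025,"grip":1},{"dx":-0.6,"dy":-0.7,"dz":0,"ax":0,"ay":0,"az":-0.025,"grip":1},{"dx":-0.6,"dy":-0.7,"dz":0,"ax":0,"ay":0,"az":-0.025,"grip":1},{"dx":-0.6,"dy":-0.7,"dz":0,"ax":0,"ay":0,"az":-0.025,"grip":1}]'
python3 -m jog '[{"dx":-0.6,"dy":-0.7,"dz":0,"ax":0,"ay":0,"az":0,"grip":1},{"dx":-0.6,"dy":-0.7,"dz":0,"ax":0,"ay":0,"az":0,"grip":1},{"dx":-0.6,"dy":-0.7,"dz":0,"ax":0,"ay":0,"az":0,"grip":1},{"dx":-0.6,"dy":-0.7,"dz":0,"ax":0,"ay":0,"az":0,"grip":1},{"dx":-0.6,"dy":-0.7,"dz":0,"ax":0,"ay":0,"az":0,"grip":1}]'
python3 go.py 0.473 -0.1295 0.21 -0.252
```

```text
clock: 0.52
position: [0.2494, 0.3586, 0.2309]
ee_rot: [-0.0, 0.125, 0.992, -0.0]
contact_force: [1.8, -0.0, 0.4]
width: 0.0854
gripper_force: 0.0
clock: 0.93
position: [0.3414, 0.1716, 0.2313]
ee_rot: [0.0, 0.125, 0.992, 0.0]
contact_force: [0.4, 0.6, -1.0]
width: 0.0853
gripper_force: 0.0
t 0.9333 pos [0.3414 0.1716 0.2313] d/0.25 [-0.809 -1.036  0.085] a/90 [0.    0.    0.001]
```

```bash
python3 -m jog '[{"dx":-0.6,"dy":-0.7,"dz":0.06,"ax":0,"ay":0,"az":0,"grip":1},{"dx":-0.6,"dy":-0.7,"dz":0.06,"ax":0,"ay":0,"az":0,"grip":1},{"dx":-0.6,"dy":-0.7,"dz":0.06,"ax":0,"ay":0,"az":0,"grip":1},{"dx":-0.6,"dy":-0.7,"dz":0.06,"ax":0,"ay":0,"az":0,"grip":1},{"dx":-0.6,"dy":-0.7,"dz":0.06,"ax":0,"ay":0,"az":0,"grip":1}]'
python3 go.py 0.473 -0.1295 0.21 -0.252
```

```text
clock: 1.35
position: [0.4332, -0.0151, 0.2175]
ee_rot: [-0.0, 0.126, 0.992, 0.0]
contact_force: [1.4, 1.6, 0.8]
width: 0.0854
gripper_force: 0.0
t 1.35 pos [ 0.4332 -0.0151  0.2175] d/0.25 [-0.268 -0.403  0.03 ] a/90 [ 0. -0. -0.]
```

```bash
python3 -m jog '[{"dx":-0.268,"dy":-0.403,"dz":0.03,"ax":0,"ay":0,"az":0,"grip":1},{"dx":-0.268,"dy":-0.403,"dz":0.03,"ax":0,"ay":0,"az":0,"grip":1},{"dx":-0.268,"dy":-0.403,"dz":0.03,"ax":0,"ay":0,"az":0,"grip":1},{"dx":-0.268,"dy":-0.403,"dz":0.03,"ax":0,"ay":0,"az":0,"grip":1},{"dx":-0.268,"dy":-0.403,"dz":0.03,"ax":0,"ay":0,"az":0,"grip":1}]'
python3 - <<'E'
from go import *
go(.473,-.1295,.21,-.252)
s=manip.get_state();d=manip.get_image('wrist');im=d['img'];cv2.imwrite('pics/w1.png',im[:,:,::-1])
W=np.eye(4);W[:3,:3]=Ro.from_quat(s['ee_rot'],scalar_first=True).as_matrix();W[:3,3]=s['position']
d['world_to_cam']=np.linalg.inv(W@d['T_tool_cam']);np.savez('w1.npz',**d)
print('expected px',proj(d,np.array([.473,-.1295,.095])))
m=(im.max(2)<38).astype(np.uint8);n,l,st,ce=cv2.connectedComponentsWithStats(m)
for i in range(1,n):
    if st[i,4]>300:
        k=max(cv2.findContours((l==i).astype(np.uint8),0,2)[0],key=cv2.contourArea)
        print(st[i],ce[i],ray(d,ce[i],.095),[ray(d,q,.095)[:2].round(4).tolist() for q in cv2.boxPoints(cv2.minAreaRect(k))])
E
```

```text
clock: 1.77
position: [0.473, -0.1289, 0.2093]
ee_rot: [-0.001, 0.127, 0.992, 0.0]
contact_force: [-0.3, 0.8, -0.2]
width: 0.0855
gripper_force: 0.0
t 1.7667 pos [ 0.473  -0.1289  0.2093] d/0.25 [-0.001 -0.002 -0.003] a/90 [ 0.    -0.001 -0.002]
expected px [253.13801182 185.11716295]
[241 157  24  43 359] [251.26740947 172.36490251] [ 0.46128859 -0.12815113  0.095     ] [[0.4458, -0.1333], [0.4508, -0.114], [0.4881, -0.1233], [0.4829, -0.1434]]
[    0   242   364   142 16192] [151.31904644 341.87728508] [ 0.61286469 -0.27715682  0.095     ] [[0.4668, -0.3749], [0.5534, -0.0432], [0.7258, -0.069], [0.6237, -0.4596]]
[ 340  243   71   91 1852] [361.49676026 287.0437365 ] [ 0.60211035 -0.05196891  0.095     ] [[0.5491, -0.0684], [0.555, -0.011], [0.6657, -0.0104], [0.6603, -0.0742]]
[ 417  298   94   86 1789] [463.73169368 337.86808273] [0.69107034 0.04286254 0.095     ] [[0.6598, -0.013], [0.6127, 0.0258], [0.724, 0.1158], [0.782, 0.0789]]
[401 336  76  48 899] [438.2814238  364.77864294] [0.7208063  0.01411096 0.095     ] [[0.7364, -0.0281], [0.6719, -0.0208], [0.6919, 0.0555], [0.7576, 0.0527]]
```

View pics/w1.png

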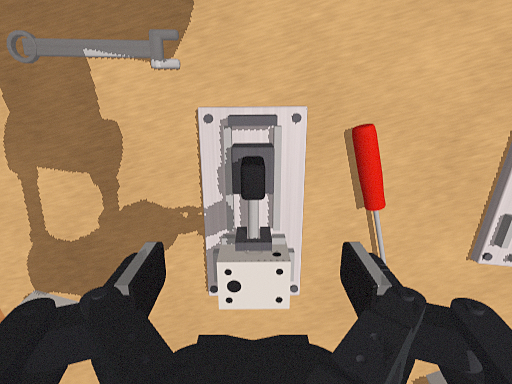

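The wrist view shows the grip at (241–266, 157–200), laterally in line with the tool. Its along-slide position differs by up to 8 mm between views, so I'll cross-check.

```bash
python3 - <<'E'
from h import *
for n,r in(('w1',(225,145,285,215)),('top0',(290,215,330,255)),('side0',(295,155,350,210))):
    d=dict(np.load(n+'.npz'));T=d['world_to_cam'];print(n,'cam',(-T[:3,:3].T@T[:3,3]).round(3))
    c=d['img'][r[1]:r[3],r[0]:r[2]]
    f=cv2.resize(c,(480,480*c.shape[0]//c.shape[1]),interpolation=cv2.INTER_NEAREST)
    f=np.clip(f.astype(float)*2.5,0,255).astype(np.uint8)
    e=globals().setdefault('fs',[]);e.append(cv2.resize(f,(260,300)))
    for x in(.465,.473):
        p=np.array([x,-.1295-(x-.473)*.257,.095]);X=np.array([.968,-.25,0])*.017;Y=np.array([.25,.968,0])*.011
        print([proj(d,p+a*X+b*Y).round(0).tolist() for a,b in((1,1),(1,-1),(-1,-1),(-1,1))])
cv2.imwrite('pics/c2.png',np.hstack(fs)[:,:,::-1])
E
```

```text
w1 cam [ 0.4   -0.111  0.352]
[[265.0, 194.0], [241.0, 194.0], [240.0, 157.0], [266.0, 157.0]]
[[265.0, 203.0], [241.0, 203.0], [241.0, 166.0], [266.0, 166.0]]
top0 cam [ 0.457 -0.025  1.049]
[[304.0, 230.0], [314.0, 232.0], [311.0, 248.0], [300.0, 246.0]]
[[305.0, 226.0], [315.0, 228.0], [311.0, 244.0], [301.0, 242.0]]
side0 cam [0.327 0.818 0.565]
[[318.0, 169.0], [322.0, 165.0], [334.0, 169.0], [331.0, 172.0]]
[[315.0, 168.0], [319.0, 164.0], [331.0, 168.0], [327.0, 171.0]]
```

View pics/c2.png

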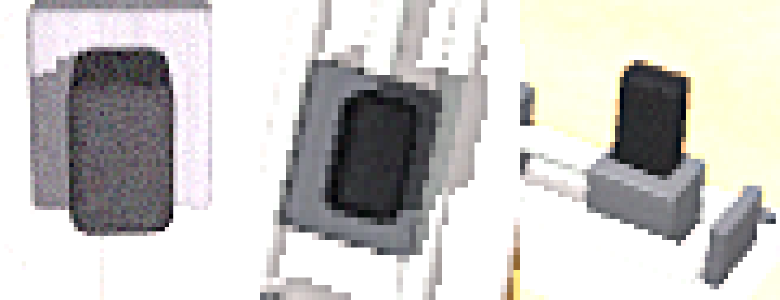

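Within about 1 mm the grip centre is (0.472, −0.129), since the wrist view's upper dark strip is the rear face. Descending to grasp.

```bash
python3 -m jog '[{"dx":0,"dy":0,"dz":0.15,"ax":0,"ay":0,"az":0,"grip":1},{"dx":0,"dy":0,"dz":0.3,"ax":0,"ay":0,"az":0,"grip":1},{"dx":0,"dy":0,"dz":0.45,"ax":0,"ay":0,"az":0,"grip":1},{"dx":0,"dy":0,"dz":0.55,"ax":0,"ay":0,"az":0,"grip":1},{"dx":0,"dy":0,"dz":0.595,"ax":0,"ay":0,"az":0,"grip":1}]' 40
python3 -m jog '[{"dx":0,"dy":0,"dz":0,"ax":0,"ay":0,"az":0,"grip":-0.4},{"dx":0,"dy":0,"dz":0,"ax":0,"ay":0,"az":0,"grip":-0.5},{"dx":0,"dy":0,"dz":0,"ax":0,"ay":0,"az":0,"grip":-0.7},{"dx":0,"dy":0,"dz":0,"ax":0,"ay":0,"az":0,"grip":-1},{"dx":0,"dy":0,"dz":0,"ax":0,"ay":0,"az":0,"grip":-1}]' 40
python3 -m jog '[{"dx":0,"dy":0,"dz":0,"ax":0,"ay":0,"az":0,"grip":-1},{"dx":0,"dy":0,"dz":0,"ax":0,"ay":0,"az":0,"grip":-1},{"dx":0,"dy":0,"dz":0,"ax":0,"ay":0,"az":0,"grip":-1},{"dx":0,"dy":0,"dz":0,"ax":0,"ay":0,"az":0,"grip":-1},{"dx":0,"dy":0,"dz":0,"ax":0,"ay":0,"az":0,"grip":-1}]' 40
```

```text
clock: 2.23
position: [0.4695, -0.1241, 0.0583]
ee_rot: [-0.003, 0.124, 0.992, 0.001]
contact_force: [-1.0, 0.9, -0.6]
width: 0.0855
gripper_force: 0.0
clock: 2.65
position: [0.4739, -0.1273, 0.0629]
ee_rot: [0.001, 0.125, 0.992, -0.0]
contact_force: [0.1, -1.1, -0.7]
width: 0.0255
gripper_force: 0.2
clock: 3.07
position: [0.4735, -0.129, 0.0632]
ee_rot: [0.001, 0.125, 0.992, -0.002]
contact_force: [-3.5, -3.6, 5.3]
width: 0.0214
gripper_force: 41.1
```

Gripped. The remaining travel is 50–70 mm, so I slide 45 mm first.

```bash
python3 -m jog '[{"dx":-0.04,"dy":0,"dz":0,"ax":0,"ay":0,"az":0,"grip":-1},{"dx":-0.08,"dy":0,"dz":0,"ax":0,"ay":0,"az":0,"grip":-1},{"dx":-0.12,"dy":0,"dz":0,"ax":0,"ay":0,"az":0,"grip":-1},{"dx":-0.16,"dy":0,"dz":0,"ax":0,"ay":0,"az":0,"grip":-1},{"dx":-0.18,"dy":0,"dz":0,"ax":0,"ay":0,"az":0,"grip":-1}]'
python3 -m jog '[{"dx":0,"dy":0,"dz":0,"ax":0,"ay":0,"az":0,"grip":-1},{"dx":-0.01,"dy":0,"dz":0,"ax":0,"ay":0,"az":0,"grip":-1}]'
```

```text
clock: 3.48
position: [0.5169, -0.14, 0.0632]
ee_rot: [0.0, 0.125, 0.992, -0.001]
contact_force: [-5.4, -3.0, 8.1]
width: 0.0214
gripper_force: 41.4
clock: 3.65
position: [0.5187, -0.1404, 0.0632]
ee_rot: [0.0, 0.125, 0.992, -0.001]
contact_force: [-5.0, -3.8, 8.7]
width: 0.0214
gripper_force: 41.6
```

```bash
python3 - <<'E'
from go import *
s=manip.get_state();print(s['position'],s['contact_force'])
for n in('top','side'):
    d=manip.get_image(n);np.savez(n+'1.npz',**d)
    r=(262,145,362,275) if n=='top' else (240,140,360,230)
    c=d['img'][r[1]:r[3],r[0]:r[2]];globals().setdefault('f',[]).append(cv2.resize(c,(390,500),interpolation=2))
cv2.imwrite('pics/c3.png',np.hstack(f)[:,:,::-1])
E
```

```text
[ 0.51866048 -0.14043525  0.06315667] [-4.95339632 -3.79935254  8.68757863]
```

View pics/c3.png

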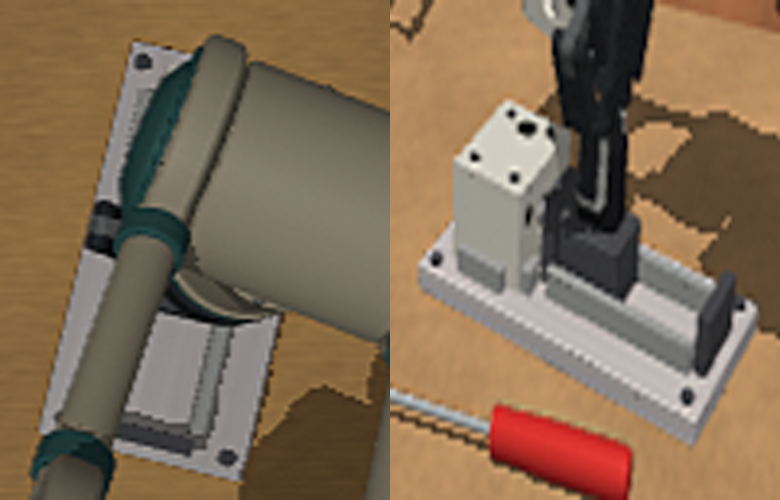

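The side view shows the carriage moving with the gripper (about 46 mm so far) and the block seated. Continuing in small steps until it meets the stop.

```bash
for i in 1; do python3 -m jog '[{"dx":-0.01,"dy":0,"dz":0,"ax":0,"ay":0,"az":0,"grip":-1},{"dx":-0.02,"dy":0,"dz":0,"ax":0,"ay":0,"az":0,"grip":-1},{"dx":-0.02,"dy":0,"dz":0,"ax":0,"ay":0,"az":0,"grip":-1}]'; done
python3 -m jog '[{"dx":-0.01,"dy":0,"dz":0,"ax":0,"ay":0,"az":0,"grip":-1},{"dx":-0.02,"dy":0,"dz":0,"ax":0,"ay":0,"az":0,"grip":-1},{"dx":-0.02,"dy":0,"dz":0,"ax":0,"ay":0,"az":0,"grip":-1}]'
```

```text
clock: 4.0
position: [0.5233, -0.1416, 0.0632]
ee_rot: [-0.0, 0.125, 0.992, -0.001]
contact_force: [-3.9, -3.5, 8.2]
width: 0.0216
gripper_force: 41.5
clock: 4.25
position: [0.5233, -0.1416, 0.0631]
ee_rot: [-0.005, 0.125, 0.992, -0.001]
contact_force: [-14.9, -2.1, 14.9]
width: 0.0213
gripper_force: 42.6
```

It has stalled after about 51 mm of travel, with the force rising. One more push to confirm it's the stop.

```bash
python3 -m jog '[{"dx":-0.015,"dy":0,"dz":0,"ax":0,"ay":0,"az":0,"grip":-1},{"dx":-0.02,"dy":0,"dz":0,"ax":0,"ay":0,"az":0,"grip":-1},{"dx":-0.02,"dy":0,"dz":0,"ax":0,"ay":0,"az":0,"grip":-1}]'
python3 - <<'E'
from go import *
d=manip.get_image('wrist');cv2.imwrite('pics/w2.png',d['img'][:,:,::-1])
E
```

```text
clock: 4.5
position: [0.5234, -0.1416, 0.0629]
ee_rot: [-0.01, 0.124, 0.992, -0.0]
contact_force: [-21.5, -0.7, 23.1]
width: 0.0213
gripper_force: 43.8
```

View pics/w2.png

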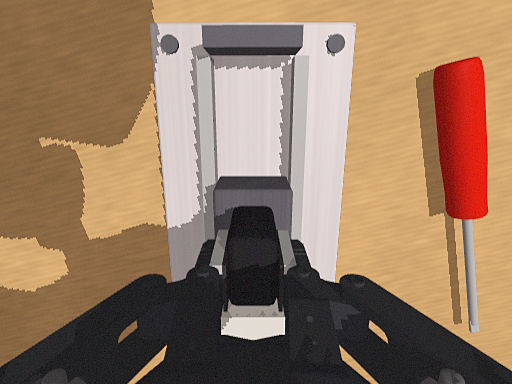

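It holds solid at 21 N. I'll release, with relaxation first, then retreat up and measure the grip-to-block gap.

```bash
python3 -m jog '[{"dx":0.02,"dy":0,"dz":0,"ax":0,"ay":0,"az":0,"grip":-1},{"dx":0.03,"dy":0,"dz":0,"ax":0,"ay":0,"az":0,"grip":-0.4},{"dx":0.03,"dy":0,"dz":0,"ax":0,"ay":0,"az":0,"grip":0.3},{"dx":0.03,"dy":0,"dz":0,"ax":0,"ay":0,"az":0,"grip":0.6},{"dx":0.03,"dy":0,"dz":0,"ax":0,"ay":0,"az":0,"grip":0.6}]'
python3 -m jog '[{"dx":0,"dy":0,"dz":0,"ax":0,"ay":0,"az":0,"grip":0.6},{"dx":0,"dy":0,"dz":0,"ax":0,"ay":0,"az":0,"grip":0.6},{"dx":0,"dy":0,"dz":-0.1,"ax":0,"ay":0,"az":0,"grip":0.6},{"dx":0,"dy":0,"dz":-0.2,"ax":0,"ay":0,"az":0,"grip":0.6},{"dx":0,"dy":0,"dz":-0.35,"ax":0,"ay":0,"az":0,"grip":0.6}]'
python3 -m jog '[{"dx":0.15,"dy":0,"dz":-0.15,"ax":0,"ay":0,"az":0,"grip":0.6},{"dx":0.3,"dy":0,"dz":-0.3,"ax":0,"ay":0,"az":0,"grip":0.6},{"dx":0.45,"dy":0.2,"dz":-0.3,"ax":0,"ay":0,"az":0,"grip":0.6},{"dx":0.5,"dy":0.4,"dz":-0.3,"ax":0,"ay":0,"az":0,"grip":0.6},{"dx":0.5,"dy":0.6,"dz":-0.3,"ax":0,"ay":0,"az":0,"grip":0.6}]'
python3 -m jog '[{"dx":0,"dy":0.15,"dz":0,"ax":0,"ay":0,"az":0,"grip":0.6},{"dx":0,"dy":0.3,"dz":0,"ax":0,"ay":0,"az":0,"grip":0.6},{"dx":0,"dy":0.45,"dz":0,"ax":0,"ay":0,"az":0,"grip":0.6},{"dx":0,"dy":0.6,"dz":0,"ax":0,"ay":0,"az":0,"grip":0.6},{"dx":0,"dy":0.7,"dz":0,"ax":0,"ay":0,"az":0,"grip":0.6}]'
python3 - <<'E'
from go import *
for n in('top','side'):
    d=manip.get_image(n);np.savez(n+'2.npz',**d)
    r=(262,145,362,275) if n=='top' else (240,140,360,230)
    c=d['img'][r[1]:r[3],r[0]:r[2]];globals().setdefault('f',[]).append(cv2.resize(c,(390,500),interpolation=2))
    if n=='top':
        m=(c.max(2)<38).astype(np.uint8);k,l,st,ce=cv2.connectedComponentsWithStats(m)
        for i in range(1,k):
            if st[i,4]>80: print(st[i],ray(d,ce[i]+[262,145],.095))
cv2.imwrite('pics/c4.png',np.hstack(f)[:,:,::-1])
E
```

```text
clock: 4.97
position: [0.5271, -0.1411, 0.0617]
ee_rot: [0.001, 0.125, 0.992, 0.0]
contact_force: [-0.5, -0.1, -0.1]
width: 0.061
gripper_force: 0.0
clock: 5.38
position: [0.5245, -0.1402, 0.1473]
ee_rot: [-0.003, 0.125, 0.992, 0.001]
contact_force: [0.7, -0.3, -0.6]
width: 0.0684
gripper_force: 0.0
clock: 5.8
position: [0.4382, -0.0093, 0.2236]
ee_rot: [0.001, 0.127, 0.992, -0.0]
contact_force: [0.6, -0.5, -0.7]
width: 0.0684
gripper_force: 0.0
clock: 6.22
position: [0.4845, 0.1631, 0.2222]
ee_rot: [0.0, 0.124, 0.992, 0.001]
contact_force: [-0.3, -0.9, -0.6]
width: 0.0681
gripper_force: 0.0
[ 39  51  22  31 427] [ 0.52430533 -0.13769707  0.095     ]
```

View pics/c4.png

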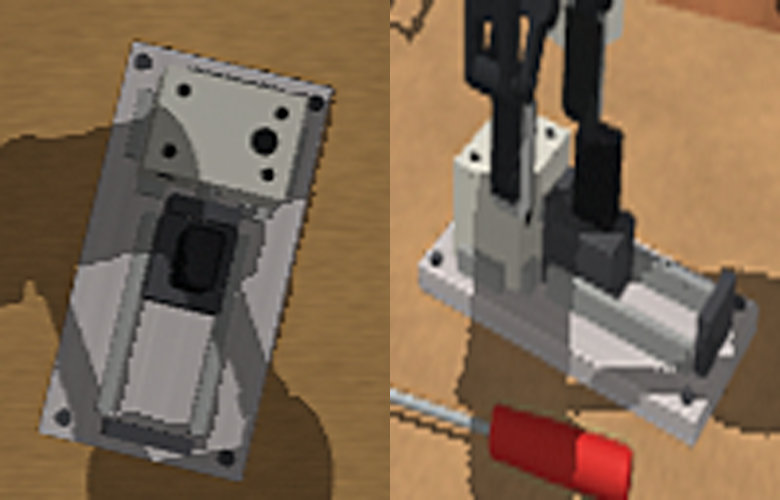

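The carriage is up against the guide, with the block seated. Numeric gap check (it should be 28 mm):

```bash
python3 - <<'E'
from go import *
d=dict(np.load('top2.npz'));u=np.array([.968,-.25,0])
px=lambda x,y:(262+x/3.9,145+y/3.846)
g=ray(d,px(205,217),.095);gr=ray(d,px(194,292),.095);b=ray(d,px(215,191),.065)
print('grip len',(g-gr)@u,'gap',(b-g)@u,'grip ctr along',(g+gr)@u/2)
d0=dict(np.load('top0.npz'));q=lambda x,y:(262+x/4,145+y/4)
b0=ray(d0,q((146+300)/2,(185+210)/2),.065);print('block front then/now',b0@u,b@u)
e=[cv2.cvtColor(z['img'][130:255,105:205],cv2.COLOR_RGB2GRAY) for z in (d0,d)]
s=manip.get_state();print(s['clock'],s['contact_force'])
E
```

```text
grip len 0.041192182750860416 gap 0.01922847492361368 grip ctr along 0.5410443849349106
block front then/now 0.5818062843070242 0.5808689512339544
6.3167 [-0.08886893 -0.87325473 -0.5253777 ]
```

The measured gap (19–23 mm) reads no larger than the home value. With the solid stall and the carriage against its stop, the slide is home. The block is unmoved (within 1 mm) and the arm is clear.

```bash
python3 -c "
from rig import manip
print(manip.sign_off())"
```

```text
the job is handed in; nothing more can be done
None
```

I slid the loaded fixture's grip about 51 mm until it stalled solidly against its stop at about 21 N, then let go and handed in at about 6.3 s; the block stayed in its nest to within 1 mm, the empty fixture was never touched, and my rough final gap measurement (19–23 mm against the stated 28 mm) was too coarse to confirm home on its own.

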